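Offer up the shielding cover over a loaded test fixture

ROBOT

A 7-joint arm with a two-finger parallel gripper is mounted at the origin on the work surface. World frame = base frame: x ahead of the robot, y to its left, z up, the work surface at z = 0. Lengths are in m, angles in rad, forces in N, time in s.
With the tool pointing down it reaches from about 0.35 to 0.9 m from the base axis. Payload 19.9 kg.
Tool frame: the origin (TCP) lies at the very end of the fingers, on their centre line; the grasp point (between the pads) lies 19 mm behind it; z points along the fingers, y is the line along which they close (so a half turn about z gives the same grasp; the last joint's range is limited). The gripper opens to 85 mm and grips with 20 to 120 N. Pads are 22 mm wide; open, the fingers measure 114 mm over their backs; the gripper's body (76 mm by 85 mm) begins 54 mm behind the grasp point. The pads swing forward as they close: fully open they stand 13 mm farther back than shut.
Start: joints at [1.117, 0.417, -0.01, 1.614, 0.005, 1.111, -0.053], TCP at [0.251, -0.572, 0.211] pointing down, gripper open.
Joint ranges: [-2.81, 2.81], [-0.39, 2.02], [-1.27, 1.25], [0.06, 2.57], [-1.19, 4.33], [0.19, 2], [-2.82, 2.82]. Speed limits (rad/s): [1.89, 1.89, 2.39, 2.39, 3.01, 3.01, 3.01].

INTERFACE

Orientations are given as a unit quaternion [w, x, y, z].
In Python, from cell import env gives the robot as it stands.
- The arm moves only by the tool drive_tool, never from a script. Its arguments are lists of equal length, an entry for each row: "fingers": the finger opening in mm, from 0 to 85.4; "linear": the shift along the tool's x, y, z in mm, a list of three; "yaw": the turn about the tool's z in degrees. A call has 1 to 20 rows; each row shifts and turns the commanded pose from where the row before left it, along the tool's axes as they then stand; what a row does not reach is not made up. A row lasts 1/10 s, in which the tool goes at most 50 mm and 8.59 degrees, less where a joint would pass 70% of its speed; a pose out of reach is approached as far as the arm can. A call is refused whole if a number of a shift passes 50 or a number of a turn 8.59, either way. A call with a gripper value outside its range is refused whole. The fingers move at their own pace and stop on an object; the grip force is fixed at half the most. Time passes only in rows, so rows that do not move let the fingers close. It gives the time, the measured TCP pose, the force, the opening and the grip force at its end, in the units of the state.
- env.sense(): the state, without advancing time (a new reading comes with each control period).
- env.capture(name): name is "side" or "top" or "wrist"; returns a dict with "image" (420x560x3 uint8, blue, green, red), "fx", "fy", "cx", "cy" (pixels), "k1" (the pictures are not rectified: a ray, as slopes to the right and down, at radius r is drawn at 1 + k1 r^2 times it, then the intrinsics apply), "pose" (4x4, takes a point from camera to world coordinates); the wrist camera has in their place "T_tool_cam" (4x4, takes a point from camera to tool coordinates, whose origin is the TCP and whose axes are the flange's). Camera axes: x right, y down, z forward; pixel columns grow to the right and rows downward; lengths in m; the calibration is good to about 2 mm. A picture is of the moment at which its call begins: read the wrist's pose just before it. There is no depth.
- env.sign_off(): hands the job in; it is judged then, once.
Trained networks look in the newest picture that a camera, given by its name, has taken for a name from the list of things; names that differ only in an ending like _2 or _b are one class to them, and where a whole thing is asked for, a point or a joint stands for the part that bears it (a point fixed in the world has none). Each returns a list of dicts, best first, with "p" (0 to 1); they miss things now and then, are a little off and sometimes report something else, mostly with a low value. They report only what shows in the picture. A call takes as long as a camera call. They do not tell look-alikes from the thing itself.
- env.masks_of(camera, label): "pixels" (420x560 bool, what is visible of it) and "centre" ([column, row] in pixels, amid what is visible of it).
The state is a dict: "t": time; "joint_pos": joint angles; "dq": joint speeds; "tau": joint torques, N m; "tcp_pos": TCP position; "tool_rot": TCP orientation; "ft_force": force on the tool from outside, world axes, zero at the start; "torque": the same for the moment, N m; "finger_gap": finger opening in m; "finger_force": force on a finger pad.
Only numpy, scipy, OpenCV 4.12 (cv2) and the standard library are available. Lean on these libraries where they do the work, as an engineer would, in place of code of your own. Each camera call takes 0.05 s, during which the arm holds its last target. There are 200 camera calls.

TASK

Set the small circuit module down gently (not dropped) on the fixture's stage so that it lies flat between the four orange corner stops, long side along the stage's long side, and let go of it. Then pick up the aluminium shielding cover by its handle and finish while still holding it level, still and about a centimetre above the four brass pillars, touching nothing but the gripper, with each of its four holes centred over a threaded hole so that every threaded mouth shows whole and a colleague can start the screws. Leave the screw dish, the screwdriver and the computer mouse where they are.

Things in the scene. Friction and masses are not known exactly. Their poses are not given: they have to be found in the camera images.
- fixture: Test fixture, fixed: dark steel base plate 150 (x) x 115 (y) x 8 mm with a raised aluminium stage in the middle and four upright brass pillars, 16 mm in diameter, at x +-52, y +-38 mm. Origin: centre of the base's underside, on the mat; x along its long side, z up. Pillar tops are 56 mm above the origin.
- stage (a point): Centre of the top face of the stage (72 x 52 mm), 12 mm above the fixture's origin, axes as the fixture's. Four orange L-shaped corner stops, 6 mm high, enclose 56 (x) x 36 (y) mm: 3 mm slack on every side of the module. They cover only the corners: the middle 30 mm of each long side is open for fingers, the middle 16 mm of each short side for the connectors.
- module: Loose grey metal block on a green board, red panel on top: 50 (x) x 30 (y) x 30 (z) mm, about 90 g, with a brass connector 8 mm in diameter and 8 mm long out of the middle of each 30 mm wide end, 16 mm above the underside. Origin: centre of its underside; x along its long side, z up. Starts standing on the mat. Either way round on the stage is right. Grip it across its 30 mm width.
- cover: Loose aluminium plate 130 (x) x 100 (y) x 4 mm, about 200 g, four 13 mm holes at x +-52, y +-38 mm, black bridge handle on top in the middle: bar 80 mm along x, 16 mm wide, 24 to 42 mm above the plate's underside, open beneath. Origin: centre of the underside; z up. Starts flat on the mat, handle up, beside the fixture opposite the module, either one left. May go on either way round.
- dish: Bystander: round blue plastic dish of knurled screws, 72 mm across, 18 mm high, origin at the centre of its underside. Leave alone.
- screwdriver: Bystander: screwdriver about 180 mm long lying on the mat to the far left, across the robot's view; origin near the middle of its length, x towards the tip. Leave alone.
- mouse: Bystander: black computer mouse 105 x 60 x 32 mm, origin at the centre of its underside. Leave alone.
- thread0 (a point): Mouth of threaded hole 0, a 6 mm black hole in the middle of a brass pillar's flat top, at x 52, y 38, z 56 mm from the fixture's origin.
- hole0 (a point): Centre of the cover's 13 mm hole 0 at the plate's underside, at x 52, y 38, z 0 mm from the cover's origin. Goes over thread0, or, with the cover turned half round, over thread2.
- thread1 (a point): Mouth of threaded hole 1, a 6 mm black hole in the middle of a brass pillar's flat top, at x -52, y 38, z 56 mm from the fixture's origin.
- hole1 (a point): Centre of the cover's 13 mm hole 1 at the plate's underside, at x -52, y 38, z 0 mm from the cover's origin. Goes over thread1, or, with the cover turned half round, over thread3.
- thread2 (a point): Mouth of threaded hole 2, a 6 mm black hole in the middle of a brass pillar's flat top, at x -52, y -38, z 56 mm from the fixture's origin.
- hole2 (a point): Centre of the cover's 13 mm hole 2 at the plate's underside, at x -52, y -38, z 0 mm from the cover's origin. Goes over thread2, or, with the cover turned half round, over thread0.
- thread3 (a point): Mouth of threaded hole 3, a 6 mm black hole in the middle of a brass pillar's flat top, at x 52, y -38, z 56 mm from the fixture's origin.
- hole3 (a point): Centre of the cover's 13 mm hole 3 at the plate's underside, at x 52, y -38, z 0 mm from the cover's origin. Goes over thread3, or, with the cover turned half round, over thread1.
Not all that is in view belongs to the job. Leave any blue or purple look-alike of the module alone.

How it is judged:
By the outcome, as a careful person would: the job done as asked, in the order asked, and still so for the second after the job is handed in, while the arm keeps its last pose, push and grip.
It also fails if it takes over 70 s, if anything falls off the work surface, if the arm or the gripper's body presses on something with over 40 N, if the wrist force passes 120 N, or if a joint passes its speed limit or range.

## Working session

There is one attempt and no reset: what is moved stays moved. The work goes in short steps, Python scripts to look and compute and a tool call to move; the robot and the scene stay as the last step left them, time stands still between calls to the robot, and variables do not carry over. Pictures are saved under pics/ and viewed, at most 10 in all, crops included, and the job is handed in when it is done.

Besides the shell and the picture viewer there is one more tool, called as name([rows], argument=value, ...), one row to a line, values as JSON. drive_tool: Moves the arm, as the interface text tells. Its arguments: {"type":"object","properties":{"fingers":{"type":"array","items":{"type":"number"}},"linear":{"type":"array","items":{"type":"array","items":{"type":"number"}}},"yaw":{"type":"array","items":{"type":"number"}}},"required":["fingers","linear","yaw"]}

```bash
mkdir -p pics; ls
python3 - <<'E'
from cell import env
import cv2,numpy as np
s=env.sense();print({k:np.round(v,3).tolist() for k,v in s.items()})
ims=[]
for c in ["side","top"]:
    d=env.capture(c);im=d["image"];ims.append(im)
    print(c,d["fx"],d["fy"],d["cx"],d["cy"],d["k1"],np.round(d["pose"],3).tolist())
    cv2.imwrite(f"pics/{c}0.png",im)
    for l in ["module","cover","fixture","stage","dish","mouse","screwdriver","thread0","hole0"]:
        print(l,[(round(r["p"],2),np.round(r["centre"]).tolist(),int(r["pixels"].sum())) for r in env.masks_of(c,l)])
E
```

```text
pics
{'t': 0.0, 'joint_pos': [1.117, 0.418, -0.01, 1.614, 0.005, 1.111, -0.053], 'dq': [-0.001, -0.0, 0.001, 0.001, 0.001, 0.0, 0.001], 'tau': [0.0, -86.445, 0.679, -43.491, 0.019, 0.007, 0.0], 'tcp_pos': [0.251, -0.572, 0.21], 'tool_rot': [-0.001, 0.979, 0.205, -0.0], 'ft_force': [-0.152, 0.441, 1.206], 'torque': [-0.008, 0.042, -0.026], 'finger_force': 0.0, 'finger_gap': 0.085}
side 450.72436658053886 450.72436658053886 282.4635442688316 212.36602937836733 -0.0332121686370419 [[0.998, -0.038, 0.055, 0.525], [-0.066, -0.492, 0.868, -0.997], [-0.006, -0.87, -0.493, 0.618], [0.0, 0.0, 0.0, 1.0]]
module [(0.96, [225.0, 280.0], 403), (0.74, [283.0, 320.0], 637), (0.63, [231.0, 305.0], 603), (0.56, [183.0, 314.0], 513)]
cover [(0.98, [244.0, 184.0], 754)]
fixture [(0.81, [253.0, 221.0], 1594)]
stage [(0.85, [251.0, 225.0], 1622)]
dish [(0.94, [346.0, 212.0], 380)]
mouse [(0.79, [349.0, 290.0], 1229)]
screwdriver [(0.62, [314.0, 182.0], 122)]
thread0 [(0.93, [253.0, 222.0], 1596), (0.2, [242.0, 184.0], 764)]
hole0 [(0.91, [237.0, 183.0], 799)]
top 453.5344026194559 453.5344026194559 283.35029617540016 217.8790760155339 -0.0690699500367027 [[0.006, -0.995, 0.099, 0.493], [-1.0, -0.004, 0.022, -0.022], [-0.022, -0.1, -0.995, 1.038], [0.0, 0.0, 0.0, 1.0]]
module [(0.94, [421.0, 274.0], 423), (0.77, [439.0, 232.0], 359), (0.74, [376.0, 285.0], 357), (0.66, [424.0, 318.0], 443)]
cover [(0.75, [161.0, 270.0], 2458), (0.61, [402.0, 170.0], 1204)]
fixture [(0.9, [266.0, 255.0], 3455)]
stage [(0.79, [272.0, 254.0], 3333)]
dish [(0.85, [263.0, 141.0], 676)]
mouse [(0.92, [403.0, 169.0], 1155)]
screwdriver [(0.6, [179.0, 174.0], 481)]
thread0 [(0.96, [271.0, 253.0], 3431)]
hole0 [(0.68, [161.0, 272.0], 2385)]
```

View pics/top0.png

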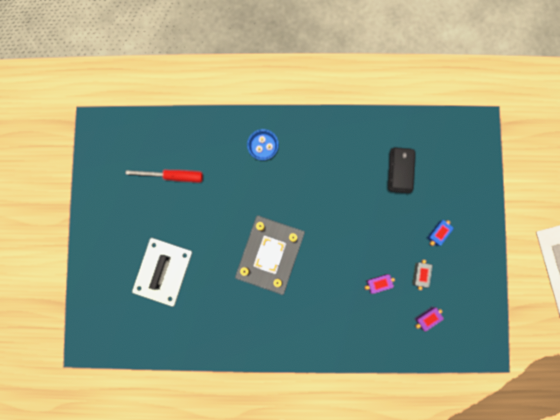

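Run:
```python
import cv2
a=cv2.imread("pics/side0.png")[240:350,150:320];cv2.imwrite("pics/crop.png",cv2.resize(a,None,fx=4.5,fy=4.5,interpolation=cv2.INTER_CUBIC))
```

```text
(no output)
```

View pics/crop.png

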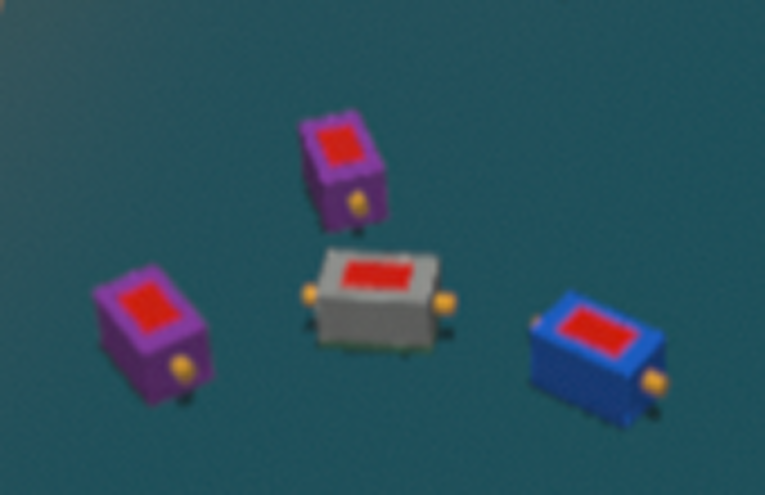

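The pictures show four look-alikes. In the top view they are grey (424,275), purple (380,284) and (430,319), and blue (441,232). The grey one, at (231,305) in the side view, is the module: the crop shows a grey block on a green board. The fixture is at (270,255) and the cover at (162,271).

```bash
cat > h.py <<'E'
from cell import env
import cv2,numpy as np
from scipy.spatial.transform import Rotation as R
def tool():
    s=env.sense();T=np.eye(4);q=s["tool_rot"];T[:3,:3]=R.from_quat([q[1],q[2],q[3],q[0]]).as_matrix();T[:3,3]=s["tcp_pos"];return T
def cap(c,name=None):
    T=tool();d=env.capture(c)
    d["P"]=d["pose"] if "pose" in d else T@d["T_tool_cam"]
    d["T"]=T
    if name: cv2.imwrite(f"pics/{name}.png",d["image"])
    return d
def K(d): return np.array([[d["fx"],0,d["cx"]],[0,d["fy"],d["cy"]],[0,0,1.]]),np.array([d["k1"],0,0,0,0.])
def w(d,px,z):
    k,c=K(d);u=cv2.undistortPoints(np.array(px,float).reshape(-1,1,2),k,c)[:,0]
    r=np.c_[u,np.ones(len(u))]@d["P"][:3,:3].T;o=d["P"][:3,3]
    return o+r*((z-o[2])/r[:,2])[:,None]
def proj(d,X):
    k,c=K(d);Pi=np.linalg.inv(d["P"]);return cv2.projectPoints(np.array(X,float).reshape(-1,3),cv2.Rodrigues(Pi[:3,:3])[0],Pi[:3,3],k,c)[0][:,0]
def rect(d,m,z):
    p=w(d,np.argwhere(m)[:,::-1],z)[:,:2]*1000
    (cx,cy),(a,b),t=cv2.minAreaRect(p.astype(np.float32))
    if a<b:a,b,t=b,a,t+90
    return [round(float(v),1) for v in(cx,cy,a,b,(t+90)%180-90)]
def rel(T,p): return np.round((np.asarray(p)-T[:3,3])@T[:3,:3]*1000,1)
E
python3 - <<'E'
from h import *
d=cap("top")
for l,z in [("module",.03),("cover",.004),("fixture",.008),("dish",.018),("mouse",.03),("screwdriver",.015)]:
    for r in env.masks_of("top",l): print(l,round(r["p"],2),np.round(r["centre"]),rect(d,r["pixels"],z))
T=tool();print(np.round(T,3).tolist()); dd=cap("wrist"); print(np.round(dd["T_tool_cam"],3).tolist(),dd["fx"],dd["k1"])
print(w(d,[(425,262),(422,289)],.016).round(4), w(d,[(423.5,275)],.03), w(d,[(260,226.5),(293.5,237.5),(277.5,283),(244,272)],.056).round(3))
print("handle",w(d,[(160,272)],.042),"cover holes",w(d,[(153,245),(186,254),(170,299),(138,290)],.004).round(3))
E
```

```text
module 0.8 [420. 274.] [469.3, -306.5, 64.9, 41.3, -11.7]
module 0.79 [378. 282.] [449.1, -209.7, 58.5, 32.3, -75.9]
module 0.76 [427. 318.] [374.5, -318.8, 61.9, 39.5, -59.8]
module 0.6 [440. 233.] [563.2, -347.8, 60.4, 34.1, -38.1]
cover 0.95 [160. 269.] [471.5, 279.4, 132.0, 103.4, -17.7]
fixture 0.62 [271. 254.] [513.0, 32.1, 150.7, 114.7, -18.3]
dish 0.64 [263. 143.] [765.9, 50.4, 67.2, 66.2, -90.0]
mouse 0.61 [403. 171.] [703.5, -263.9, 104.8, 61.7, -5.8]
mouse 0.53 [163. 271.] [471.6, 272.1, 131.4, 102.1, -17.5]
mouse 0.25 [265. 144.] [762.6, 49.6, 66.4, 65.5, -90.0]
screwdriver 0.83 [178. 172.] [694.2, 278.1, 177.7, 25.5, 86.5]
[[0.916, 0.401, -0.0, 0.251], [0.401, -0.916, 0.0, -0.572], [-0.0, -0.0, -1.0, 0.211], [0.0, 0.0, 0.0, 1.0]]
[[-0.0, -0.966, -0.258, 0.065], [1.0, -0.0, -0.0, -0.0], [0.0, -0.258, 0.966, -0.163], [0.0, 0.0, 0.0, 1.0]] 296.99592885792765 0.016578065276449956
[[ 0.4966 -0.3175  0.016 ]
 [ 0.4364 -0.3096  0.016 ]] [[ 0.46789508 -0.30956524  0.03      ]] [[ 0.572  0.051  0.056]
 [ 0.548 -0.022  0.056]
 [ 0.45   0.012  0.056]
 [ 0.473  0.085  0.056]]
handle [[0.4710558  0.27245429 0.042     ]] cover holes [[0.532 0.302 0.004]
 [0.512 0.224 0.004]
 [0.409 0.259 0.004]
 [0.429 0.334 0.004]]
```

drive_tool([
  [34,-17,0],
  [34,-17,0],
  [34,-17,0],
  [34,-17,0],
  [34,-17,0],
  [34,-17,0],
  [34,-17,0],
  [34,-17,0],
  [32,-18,0],
  [0,0,15],
  [0,0,15],
  [0,0,15],
  [0,0,15],
  [0,0,0],
], fingers=[56,56,56,56,56,56,56,56,56,56,56,56,56,56], yaw=[0,0,0,0,0,0,0,0,0,8,8,8,8,0])

```text
t: 2.8
tcp_pos: [0.4667, -0.3089, 0.1491]
tool_rot: [-0.001, 0.997, -0.074, -0.001]
ft_force: [-0.7, 0.1, -0.7]
finger_gap: 0.056
finger_force: 0.0
```

Run:
```python
from h import *
d=cap("wrist","w1")
print(np.round(d["T"],3).tolist(),env.sense()["t"])
for r in env.masks_of("wrist","module"): print(round(r["p"],2),np.round(r["centre"]),rect(d,r["pixels"],.03))
```

```text
[[0.989, -0.148, -0.002, 0.467], [-0.148, -0.989, 0.001, -0.309], [-0.003, -0.001, -1.0, 0.149], [0.0, 0.0, 0.0, 1.0]] 2.85
0.9 [314.  86.] [562.6, -349.0, 64.3, 31.1, -38.3]
0.89 [307. 275.] [379.1, -320.5, 64.5, 43.3, -57.5]
0.58 [277. 191.] [472.5, -306.7, 63.2, 29.6, -9.2]
0.57 [190. 223.] [452.6, -215.3, 64.8, 32.3, -72.0]
```

View pics/w1.png

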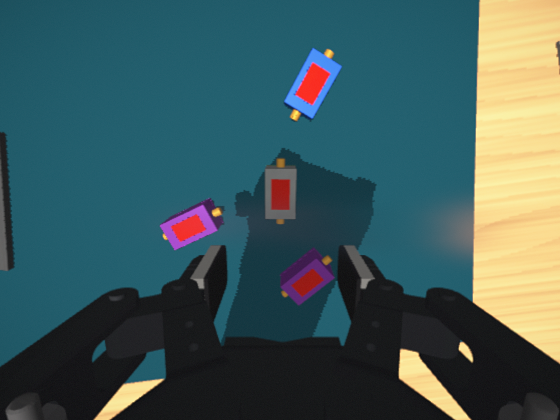

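The wrist view shows the grey module at (280,194) and the red panel aligned with the tool. The purple blocks are at (190,224) and (306,277), the blue one at (313,83).

Run:
```python
from h import *
d=cap("wrist")
im=d["image"].astype(int)
red=(im[...,2]>110)&(im[...,1]<70)&(im[...,0]<70)
m=np.zeros_like(red);m[160:225,260:300]=1
r=rect(d,red&m,.03);print(r,rel(d["T"],[r[0]/1000,r[1]/1000,.03]))
for q in ([280.,159.],[280.,221.]):pass
g=w(d,[(265,169),(296,169),(296,219),(265,219)],.03);print(g.mean(0),np.ptp(g,axis=0))
```

```text
[469.9, -307.0, 30.0, 16.8, -8.1] [  2.   -2.7 121. ]
[ 0.47044016 -0.30805571  0.03      ] [0.05366927 0.03707815 0.        ]
```

drive_tool([
  [3,-2,21],
  [0,0,30],
  [0,0,30],
  [0,0,20],
  [0,0,20],
  [0,0,10],
  [0,0,10],
  [0,0,0],
  [0,0,0],
  [0,0,0],
  [0,0,0],
  [0,0,0],
  [0,0,0],
  [0,0,0],
], fingers=[56,56,56,56,56,56,56,56,25,25,25,25,25,25], yaw=[0,0,0,0,0,0,0,0,0,0,0,0,0,0])

```text
t: 4.35
tcp_pos: [0.4714, -0.3086, 0.0113]
tool_rot: [0.001, 0.997, -0.073, 0.001]
ft_force: [-4.5, 1.5, 17.1]
finger_gap: 0.025
finger_force: 8.1
```

Run:
```python
from h import *
a=cap("side")["image"][230:370,130:330];b=cap("wrist")["image"][100:300,140:420]
print(env.sense()["finger_gap"],env.sense()["finger_force"],env.sense()["ft_force"])
cv2.imwrite("pics/c2.png",np.vstack([cv2.resize(a,(420,294)),cv2.resize(b,(420,300))]))
```

```text
0.02474139763839439 8.115831725299358 [-4.01949438  1.15008054 16.41430726]
```

View pics/c2.png

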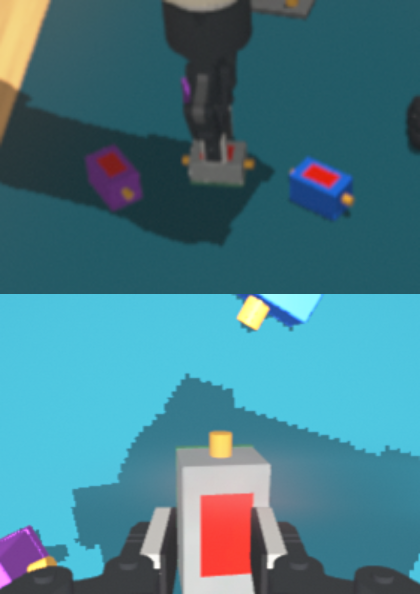

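The right (near-side) pad overlaps the module's top edge at about (255,510) in the crop, so it isn't gripped properly. I'll open, back off and look again.

drive_tool([
  [0,0,0],
  [0,0,0],
  [0,0,0],
  [0,0,-20],
  [0,0,-30],
  [0,0,-30],
  [0,0,-20],
  [0,0,0],
], fingers=[60,60,60,60,60,60,60,60], yaw=[0,0,0,0,0,0,0,0])

```text
t: 5.25
tcp_pos: [0.472, -0.3087, 0.1125]
tool_rot: [0.001, 0.997, -0.073, 0.002]
ft_force: [-0.5, -0.4, 0.4]
finger_gap: 0.0601
finger_force: 0.0
```

Run:
```python
from h import *
d=cap("wrist")
T=d["T"];print(T.round(3).tolist())
im=d["image"].astype(int)
red=((im[...,2]>110)&(im[...,1]<80)&(im[...,0]<80)).astype(np.uint8)
n,l,st,c=cv2.connectedComponentsWithStats(red)
for i in range(1,n):
    if st[i,4]>150:
        r=rect(d,l==i,.03);print(c[i],st[i].tolist(),r,rel(T,[r[0]/1000,r[1]/1000,.03]))
for r in env.masks_of("wrist","module"): print(round(r["p"],2),np.round(r["centre"]),rect(d,r["pixels"],.03))
a=cap("side")["image"][230:370,130:330];b=d["image"][60:340,80:480]
cv2.imwrite("pics/c3.png",np.vstack([cv2.resize(a,(420,294)),cv2.resize(b,(420,294))]))
```

```text
[[0.989, -0.145, 0.004, 0.472], [-0.145, -0.989, -0.002, -0.309], [0.004, 0.002, -1.0, 0.113], [0.0, 0.0, 0.0, 1.0]]
[318.01337793  84.79375697] [300, 62, 38, 47, 897] [564.1, -349.9, 29.1, 17.4, -37.6] [96.8 27.2 82.9]
[280.67260274 209.81506849] [270, 193, 22, 35, 730] [469.9, -307.0, 30.1, 18.1, -8.4] [-2.6 -1.5 82.5]
[176.32148627 247.28756058] [157, 233, 39, 30, 619] [449.7, -211.0, 29.5, 17.4, -73.2] [-36.5 -93.6  82.2]
[310.60498221 308.        ] [293, 293, 37, 31, 562] [372.0, -320.9, 30.1, 18.1, -57.2] [-97.5  26.4  82.2]
0.96 [309. 299.] [380.4, -320.7, 64.4, 43.5, -57.0]
0.9 [180. 242.] [453.6, -216.3, 65.2, 33.9, -71.7]
0.8 [280. 206.] [472.5, -307.6, 65.3, 30.4, -9.3]
0.76 [317.  88.] [562.2, -348.8, 64.1, 31.6, -38.2]
```

View pics/c3.png

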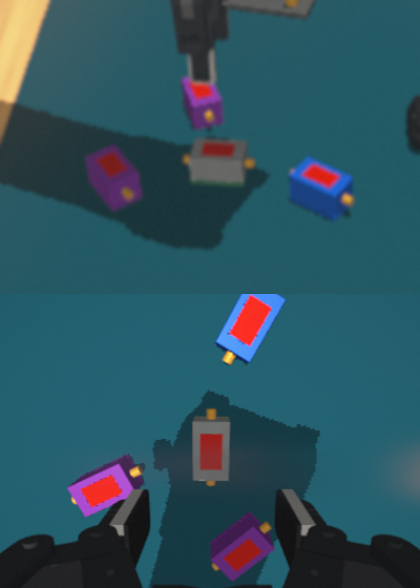

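Run:
```python
from h import *
d=cap("side");T=d["T"]
for g in (30,36):
  for b in (0,10,20,30,40): print(g,b,proj(d,[(T@[0,g/1000,-b/1000,1])[:3],(T@[0,-g/1000,-b/1000,1])[:3]]).round(1).tolist())
im=d["image"].copy();print(im.shape)
d2=cap("wrist")
for b in (0,10,20,30): print("wrist",b,proj(d2,[(d2["T"]@[.011,.03,-b/1000,1])[:3]]).round(1))
cv2.imwrite("pics/c4.png",np.hstack([cv2.resize(im[190:310,165:285],(400,400),interpolation=cv2.INTER_CUBIC),cv2.resize(d2["image"][180:300,310:430],(400,400),interpolation=cv2.INTER_CUBIC)]))
```

```text
30 0 [[227.8, 278.7], [233.4, 259.5]]
30 10 [[227.4, 274.3], [233.1, 255.3]]
30 20 [[227.0, 269.8], [232.8, 251.0]]
30 30 [[226.7, 265.3], [232.5, 246.6]]
30 40 [[226.3, 260.8], [232.2, 242.2]]
36 0 [[227.2, 280.7], [234.0, 257.7]]
36 10 [[226.8, 276.3], [233.7, 253.5]]
36 20 [[226.4, 271.9], [233.4, 249.2]]
36 30 [[226.0, 267.3], [233.1, 244.9]]
36 40 [[225.6, 262.8], [232.7, 240.5]]
(420, 560, 3)
wrist 0 [[334.5 225.2]]
wrist 10 [[337.7 231. ]]
wrist 20 [[341.3 237.5]]
wrist 30 [[345.3 244.8]]
```

View pics/c4.png

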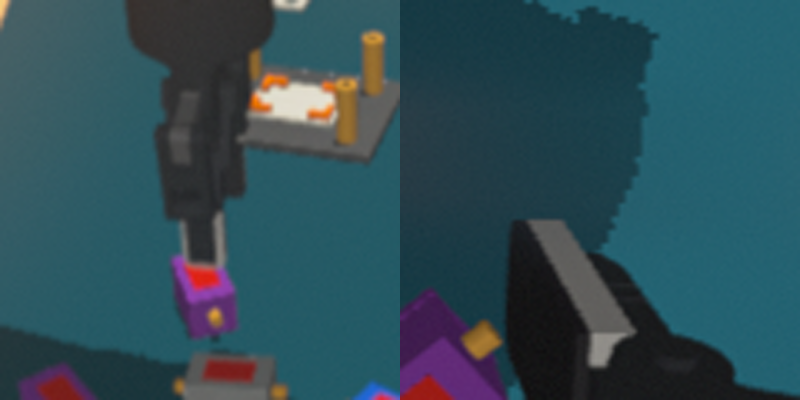

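The side picture has the pad tips at (226.6,269.5), and the wrist picture has them at (343.6,246.6). Both put the tips about 20–25 mm behind the reported TCP, so the first close ended on the module's top. I need to go about 20 mm deeper, with the tips roughly 8 mm above the mat.

drive_tool([
  [-2,-1,25],
  [0,0,30],
  [0,0,25],
  [0,0,15],
  [0,0,10],
  [0,0,10],
  [0,0,8],
  [0,0,0],
  [0,0,0],
  [0,0,0],
  [0,0,0],
  [0,0,0],
  [0,0,0],
  [0,0,0],
  [0,0,0],
], fingers=[56,56,56,56,56,56,56,56,20,20,20,20,20,20,20], yaw=[0,0,0,0,0,0,0,0,0,0,0,0,0,0,0])

```text
t: 7.0
tcp_pos: [0.4693, -0.3069, -0.0125]
tool_rot: [0.0, 0.997, -0.073, 0.001]
ft_force: [-1.7, 1.5, 6.0]
finger_gap: 0.0292
finger_force: 59.9
```

drive_tool([
  [0,0,-15],
  [0,0,-30],
  [0,0,-35],
  [0,0,-30],
  [0,0,-10],
  [-8,-34,0],
  [-8,-34,0],
  [-8,-34,0],
  [-8,-34,0],
  [-8,-34,0],
  [-8,-34,0],
  [-8,-34,0],
  [-8,-34,0],
  [-8,-34,0],
  [-6,-34,0],
  [0,0,0],
  [0,0,0],
  [0,0,0],
], fingers=[20,20,20,20,20,20,20,20,20,20,20,20,20,20,20,20,20,20], yaw=[0,0,0,0,0,0,0,0,0,0,0,0,0,0,0,5,5,0])

```text
t: 8.8
tcp_pos: [0.4408, 0.0413, 0.1069]
tool_rot: [0.0, 0.987, -0.16, -0.0]
ft_force: [0.4, 0.5, -1.5]
finger_gap: 0.0293
finger_force: 59.5
```

Run:
```python
from h import *
d=cap("wrist","w5");print(d["T"].round(3).tolist())
for l,z in (("fixture",.008),("stage",.012),("module",.1)):
    for r in env.masks_of("wrist",l): print(l,round(r["p"],2),np.round(r["centre"]),rect(d,r["pixels"],z))
print(proj(d,[(.572,.051,.056),(.548,-.022,.056),(.45,.012,.056),(.473,.085,.056)]).round(1))
```

```text
[[0.949, -0.316, -0.0, 0.441], [-0.316, -0.949, -0.0, 0.041], [-0.0, 0.0, -1.0, 0.107], [0.0, 0.0, 0.0, 1.0]]
fixture 0.95 [261. 108.] [514.4, 34.8, 151.8, 119.2, -18.3]
stage 0.84 [265. 111.] [513.8, 34.9, 148.8, 118.0, -18.7]
module 0.69 [282. 264.] [424.1, 46.9, 88.6, 43.0, -18.6]
module 0.68 [551. 106.] [466.2, -115.8, 25.0, 14.2, -4.5]
[[203.1  36.7]
 [322.9  36.3]
 [316.  194.5]
 [212.  196.2]]
```

View pics/w5.png

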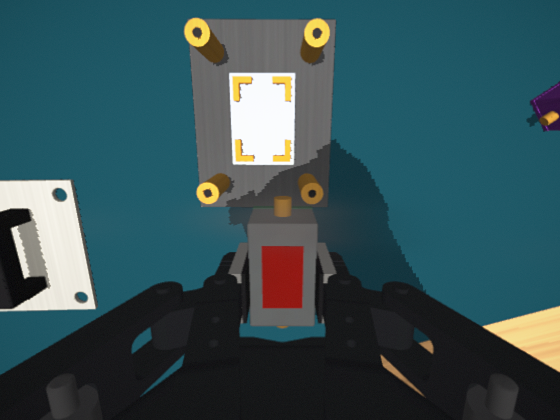

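Wrist view: the module is held straight in the pads, with its panel at (283,278). The thread mouths are at (197,33), (316,33), (312,193) and (207,193), and the stage is at (265,118).

```bash
cat >> h.py <<'E'
def threads(d,guess,win=7):
    g=cv2.cvtColor(d["image"],cv2.COLOR_BGR2GRAY).astype(float);out=[]
    for x,y in guess:
        x,y=int(round(x)),int(round(y));s=g[y-win:y+win+1,x-win:x+win+1];t=(s.min()+np.percentile(s,80))/2
        n,l,st,c=cv2.connectedComponentsWithStats((s<t).astype(np.uint8))
        i=min(range(1,n),key=lambda i:np.hypot(*(c[i]-win)) if st[i,4]>4 else 99);out.append(c[i]+[x-win,y-win])
    return np.array(out)
def fit(p,half=(52,38)):
    # p: 4 pts ordered far-left, far-right, near-right, near-left (tool x far)
    a=(p[0]+p[1]-p[2]-p[3])/4;b=(p[0]+p[3]-p[1]-p[2])/4
    return p.mean(0),np.degrees(np.arctan2(a[1],a[0])),np.linalg.norm(a)*1e3,np.linalg.norm(b)*1e3
E
python3 - <<'E'
from h import *
d=cap("wrist");T=d["T"]
t=threads(d,[(197,33),(316,33),(312,193),(207,193)]);print(t.round(1).tolist())
c,a,A,B=fit(w(d,t,.056)[:,:2]);print("fixture",c,a,A,B,"tool",rel(T,[*c,.056]))
s=w(d,[(231,72.5),(295,72.5),(296,165),(232,163.5)],.012)[:,:2];c2=fit(s);print("stage",c2,rel(T,[*c2[0],.012]))
im=d["image"].astype(int);red=((im[...,2]>100)&(im[...,1]<70)&(im[...,0]<70));red[:230]=0
r=rect(d,red,T[2,3]+.0125+.03);print("module",r,rel(T,[r[0]/1e3,r[1]/1e3,.15]),"toolyaw",np.degrees(np.arctan2(T[1,0],T[0,0])))
E
```

```text
[[197.0, 32.2], [316.8, 33.2], [311.4, 193.5], [207.1, 192.9]]
fixture [0.5138414  0.03422952] -18.615962451415683 52.357338255142544 38.259559199434285 tool [ 71.3 -16.5  50.8]
stage (array([0.51367764, 0.03319988]), np.float64(-18.549111157503898), np.float64(36.35878144510193), np.float64(26.556290376932882)) [ 71.5 -15.4  94.8]
module [441.4, 40.9, 30.0, 18.2, -18.5] [  0.4  -0.1 -43.2] toolyaw -18.246986880627126
```

drive_tool([
  [23,-5,0],
  [24,-5,0],
  [24,-6,0],
  [0,0,0],
  [0,0,20],
  [0,0,25],
  [0,0,25],
  [0,0,15],
  [0,0,10],
  [0,0,5],
  [0,0,0],
], fingers=[20,20,20,20,20,20,20,20,20,20,20], yaw=[0,0,0,0,0,0,0,0,0,0,0])

```text
t: 10.15
tcp_pos: [0.5133, 0.0339, 0.0065]
tool_rot: [0.0, 0.987, -0.159, -0.0]
ft_force: [0.4, 0.1, -1.3]
finger_gap: 0.0294
finger_force: 59.5
```

Run:
```python
from h import *
d=cap("wrist");b=d["image"][60:340,80:480];a=cap("side")["image"][175:275,190:310]
cv2.imwrite("pics/c6.png",np.vstack([cv2.resize(b,(420,294)),cv2.resize(a,(360,300),interpolation=cv2.INTER_CUBIC)[:,:].copy() if 0 else cv2.resize(a,(420,300),interpolation=cv2.INTER_CUBIC)]))
```

```text
(no output)
```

View pics/c6.png

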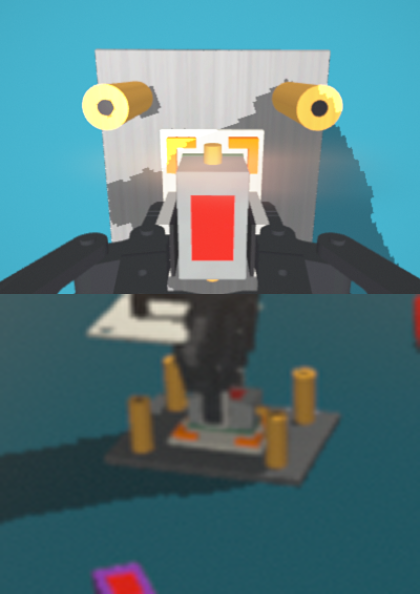

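The module is centred between the stops and hovering about 7 mm up: the two thread mouths at columns 105 and 319 have their middle at 212, and the module is at 213. Now I'll lower it gently.

drive_tool([
  [0,0,3],
  [0,0,2],
  [0,0,1],
  [0,0,0.5],
  [0,0,0],
], fingers=[20,20,20,20,20], yaw=[0,0,0,0,0])

```text
t: 10.75
tcp_pos: [0.5134, 0.0339, 0.0002]
tool_rot: [-0.0, 0.987, -0.159, -0.0]
ft_force: [0.4, -0.7, -1.0]
finger_gap: 0.0291
finger_force: 59.5
```

Not in contact yet. I'll go down in half-millimetre steps.

drive_tool([
  [0,0,0.5],
  [0,0,0.5],
  [0,0,0],
], fingers=[20,20,20], yaw=[0,0,0])

```text
t: 11.05
tcp_pos: [0.5135, 0.034, -0.0005]
tool_rot: [0.0, 0.987, -0.159, 0.0]
ft_force: [-3.0, 0.5, 7.5]
finger_gap: 0.0289
finger_force: 60.6
```

drive_tool([
  [0,0,0],
  [0,0,0],
  [0,0,0],
  [0,0,0],
  [0,0,-15],
  [0,0,-35],
  [0,0,-40],
  [0,0,-40],
  [0,0,-25],
  [-10,-25,0],
  [-14,-30,0],
  [-17,-30,0],
  [-17,-30,0],
  [-17,-30,0],
  [-17,-30,0],
  [-15,-26,0],
  [-9,-15,0],
  [0,0,0],
  [0,0,0],
], fingers=[50,50,50,50,50,50,50,50,50,50,50,50,50,50,50,50,50,50,50], yaw=[0,0,0,0,0,0,0,0,0,0,0,0,0,0,0,0,0,0,0])

```text
t: 12.95
tcp_pos: [0.4713, 0.2751, 0.154]
tool_rot: [0.0, 0.987, -0.159, -0.0]
ft_force: [0.5, -1.3, -0.7]
finger_gap: 0.0499
finger_force: 0.0
```

Run:
```python
from h import *
d=cap("wrist","w7");T=d["T"];print(T.round(3).tolist())
for r in env.masks_of("wrist","cover"): print(round(r["p"],2),np.round(r["centre"]),rect(d,r["pixels"],.004))
for r in env.masks_of("wrist","module"): print(round(r["p"],2),np.round(r["centre"]),r["pixels"].sum())
a=cap("top")["image"][215:295,230:310];s=cap("side")["image"][175:275,190:310]
cv2.imwrite("pics/c7.png",np.hstack([d["image"],np.vstack([cv2.resize(a,(210,210),interpolation=2),cv2.resize(s,(210,210),interpolation=2)])]))
```

```text
[[0.949, -0.314, -0.0, 0.471], [-0.314, -0.949, -0.0, 0.275], [-0.0, 0.0, -1.0, 0.154], [0.0, 0.0, 0.0, 1.0]]
0.57 [275. 190.] [472.8, 282.2, 131.3, 101.7, -17.7]
0.74 [274. 186.] 10799
0.67 [529.  66.] 4038
```

View pics/c7.png

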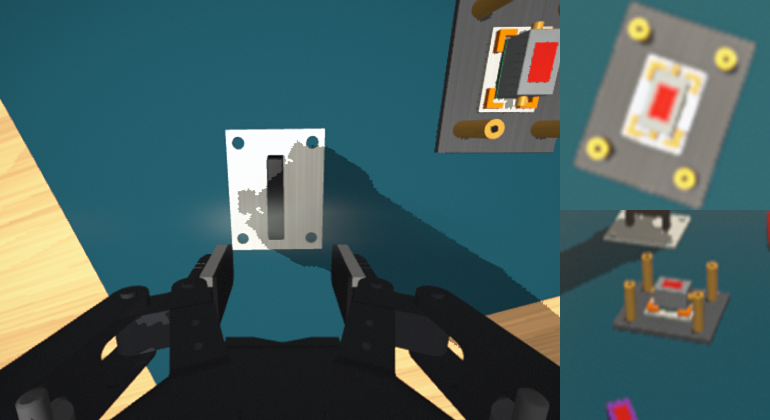

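The module lies flat between the stops in both fixed views. The cover's holes are at (238,143), (312,142), (311,238) and (243,239) in the wrist view, with the handle bar at (275,198).

Run:
```python
from h import *
d=cap("wrist");T=d["T"]
t=threads(d,[(238,143),(312,142),(311,238),(243,239)],9);print(t.round(1).tolist())
c,a,A,B=fit(w(d,t,.003)[:,:2]);print("cover",c,a,A,B,"tool",rel(T,[*c,0]),"toolyaw",np.degrees(np.arctan2(T[1,0],T[0,0])))
h=w(d,[(267,155),(284,155),(284,239),(267,239)],.042)[:,:2];f=fit(h);print("handle",f,rel(T,[*f[0],0]))
```

```text
[[237.4, 143.2], [311.4, 142.9], [310.4, 237.4], [242.4, 238.5]]
cover [0.47236552 0.28200267] -17.594812305507688 52.15851277251844 38.24741443080676 tool [ -1.7  -7.2 154.2] toolyaw -18.416635581150185
handle (array([0.47430125, 0.28040477]), np.float64(-18.75608819168771), np.float64(40.87170852960205), np.float64(8.073785496145465)) [  0.7  -6.3 154.2]
```

drive_tool([
  [-1,-7,0],
  [0,0,30],
  [0,0,35],
  [0,0,30],
  [0,0,25],
  [0,0,16],
  [0,0,10],
  [0,0,8],
  [0,0,0],
  [0,0,0],
  [0,0,0],
  [0,0,0],
  [0,0,0],
  [0,0,0],
  [0,0,0],
  [0,0,0],
], fingers=[50,50,50,50,50,50,50,50,50,8,8,8,8,8,8,8], yaw=[-0.8,0,0,0,0,0,0,0,0,0,0,0,0,0,0,0])

```text
t: 14.85
tcp_pos: [0.4731, 0.2827, 0.0011]
tool_rot: [-0.0, 0.988, -0.153, 0.001]
ft_force: [-1.1, -1.6, 7.0]
finger_gap: 0.0147
finger_force: 59.5
```

drive_tool([
  [0,0,-10],
  [0,0,-20],
  [0,0,-30],
  [0,0,-35],
  [0,0,-20],
  [0,0,-5],
  [15,15,0],
  [25,22,0],
  [25,22,0],
  [25,22,0],
  [15,16,0],
  [9,8,0],
  [0,0,0],
  [0,0,0],
], fingers=[8,8,8,8,8,8,8,8,8,8,8,8,8,8], yaw=[0,0,0,0,0,0,0,0,0,0,0,1,0,0])

```text
t: 16.25
tcp_pos: [0.549, 0.149, 0.1199]
tool_rot: [-0.0, 0.987, -0.161, -0.0]
ft_force: [-0.6, 0.5, -1.3]
finger_gap: 0.0148
finger_force: 58.7
```

Run:
```python
from h import *
d=cap("wrist","w8");T=d["T"];print(T.round(4).tolist())
z=T[2,3]-.001+.004
def local(c,pts): return [(np.array([*c,0])+R.from_euler('z',-18.6,degrees=True).apply(p))for p in pts]
P=[(.052,.038,.056),(.052,-.038,.056),(-.052,-.038,.056),(-.052,.038,.056)]
print("expect threads",proj(d,local((.5138,.0342),P)).round(1).tolist())
H=[(.052,-.038),(.052,.038),(-.052,.038),(-.052,-.038)]
e=proj(d,[(T@[x,y,z*0-(z-T[2,3]),1])[:3] for x,y in H]);print("expect holes",e.round(1).tolist())
for r in env.masks_of("wrist","cover"): print(round(r["p"],2),np.round(r["centre"]),rect(d,r["pixels"],z))
```

```text
[[0.9483, -0.3173, -0.0007, 0.549], [-0.3173, -0.9483, 0.0005, 0.149], [-0.0008, -0.0002, -1.0, 0.1199], [0.0, 0.0, 0.0, 1.0]]
expect threads [[392.7, 141.8], [496.3, 141.5], [472.5, 269.9], [380.5, 269.5]]
expect holes [[210.6, 153.3], [354.0, 153.3], [343.6, 323.5], [220.9, 323.5]]
0.71 [280. 203.] [549.5, 149.2, 130.2, 102.2, -19.1]
```

View pics/w8.png

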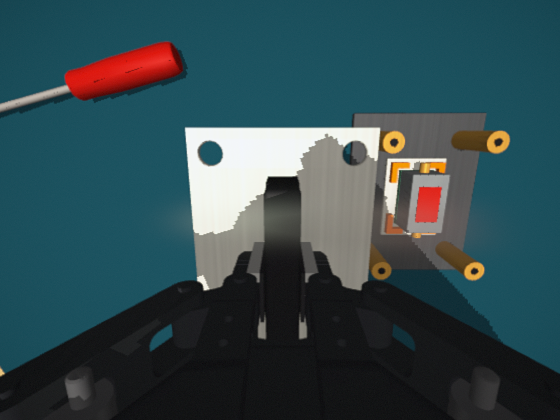

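Cover held level. The holes at (210,153) and (355,153) and the threads at (394,143), (497,142), (473,270) and (381,270) all agree with prediction to 1–2 px. I'll refine these numerically.

Run:
```python
from h import *
d=cap("wrist");T=d["T"];z=T[2,3]-.001
t=threads(d,[(394,143),(497,142),(473,270),(381,270)],6);c,a,A,B=fit(w(d,t,.056)[:,:2]);print(t.round(1).tolist(),"fix",c,a,A,B,"tool",rel(T,[*c,.056]))
h=threads(d,[(210,153),(355,153)],14);W=w(d,h,z+.003);r=np.array([rel(T,p) for p in W]);print(h.round(1).tolist(),r.tolist(),"cover yaw",np.degrees(np.arctan2(*(W[0]-W[1])[:2][::-1]))-90,"toolyaw",np.degrees(np.arctan2(T[1,0],T[0,0])))
```

```text
[[394.2, 141.9], [498.4, 141.8], [474.3, 270.7], [381.5, 270.5]] fix [0.51295288 0.0334074 ] -18.574415886880953 52.37149756100311 38.324531044465914 tool [  2.6 121.5  64.1]
[[209.9, 152.9], [349.4, 154.7]] [[52.2, -38.6, -2.0], [51.2, 35.8, -2.0]] cover yaw -19.188153360515372 toolyaw -18.436008010834584
```

drive_tool([
  [2.8,12,0],
  [0,24,0],
  [0,28,0],
  [0,28,0],
  [0,20,0],
  [0,9,0],
  [0,0,0],
  [0,0,12],
  [0,0,15],
  [0,0,12],
  [0,0,6],
  [0,0,0],
], fingers=[8,8,8,8,8,8,8,8,8,8,8,8], yaw=[0.15,0,0,0,0,0,0,0,0,0,0,0])

```text
t: 17.6
tcp_pos: [0.5131, 0.0329, 0.0741]
tool_rot: [0.0, 0.987, -0.162, -0.001]
ft_force: [-0.9, 0.1, -2.1]
finger_gap: 0.0147
finger_force: 58.7
```

Run:
```python
from h import *
d=cap("wrist","w9");T=d["T"];z=T[2,3]-.001
print(T.round(4).tolist())
Rz=R.from_euler('z',-18.58,degrees=True)
for y in (.038,-.038):
    p=np.array([.5134,.0338,0])+Rz.apply((.052,y,.056));print("thread exp",proj(d,[p]).round(1).tolist())
hol=[(T@[.052,y,-(z+.004-T[2,3]),1])[:3] for y in(-.038,.038)]
for e in proj(d,hol):
    print("hole exp",e.round(1))
    x,y=e.round().astype(int);g=cv2.cvtColor(d["image"],cv2.COLOR_BGR2GRAY)[y-16:y+17,x-16:x+17]
    b=d["image"][y-16:y+17:1,x-16:x+17:1].astype(int)
    for row in b[::2]: print(''.join('Y' if (p[2]-p[0]>60) else ('.' if p.max()<60 else ('#' if p.min()>110 else '-')) for p in row))
```

```text
[[0.9475, -0.3198, -0.0018, 0.5131], [-0.3198, -0.9475, 0.0002, 0.0329], [-0.0017, 0.0004, -1.0, 0.0741], [0.0, 0.0, 0.0, 1.0]]
thread exp [[217.0, 150.5]]
thread exp [[344.1, 150.3]]
hole exp [210.6 153.3]
#################################
#################################
###########---YYY################
#######--YYYYYYYYYYYYY###########
######---YYYYYYYYYYYYYYY#########
#####---YYYYYYYYY-.------Y#######
###-----YYYYYYYY----------Y######
###-----YYYYYYYY----------Y######
###-----YYYYYYYYYY-------YYY#####
####-----YYYYYYYYYYYY--YYYYY#####
####------YYYYYYYYYYYYYYYYY######
######------YYYYYYYYYYYYYYY######
#######-------YYYYYYYYYYYY#######
##########--------YYYYYY#########
##############---################
#################################
#################################
hole exp [354.  153.3]
#################################
#################################
############-----------##########
#########--YYYYYYY-------########
#######--YYYYYYYYYY--------######
######-...YYYYYYYYY---------#####
#####-.....YYYYYYYY----------####
####-......YYYYYYYY----------####
####-.....YYYYYYYYY-----------###
####----YYYYYYYYYY-----------####
####-YYYYYYYYYYYY-.......----####
#####-YYYYYYYYYY-.......----#####
######-YYYYYYY-.......----#######
########----.......-----#########
###########---------#############
#################################
#################################
```

Both far mouths show through their holes. The fixture centre agrees with (513.4, 33.8), so the cover is about 1 mm off in tool y. I'll correct that and go down the last 7 mm.

drive_tool([
  [0,-1,0],
  [0,0,4],
  [0,0,3],
  [0,0,0],
  [0,0,0],
  [0,0,0],
  [0,0,0],
], fingers=[8,8,8,8,8,8,8], yaw=[0,0,0,0,0,0,0])

```text
t: 18.35
tcp_pos: [0.5139, 0.0334, 0.0683]
tool_rot: [-0.0, 0.987, -0.162, 0.0]
ft_force: [0.5, -1.0, -2.0]
finger_gap: 0.0146
finger_force: 58.7
```

Run:
```python
from h import *
d=cap("wrist","w10");T=d["T"];z=T[2,3]-.001
print(T.round(4).tolist(),env.sense()["ft_force"].round(1) if hasattr(env.sense()["ft_force"],"round") else env.sense()["ft_force"])
Rz=R.from_euler('z',-18.58,degrees=True)
for y in (.038,-.038):
    print("thread exp",proj(d,[np.array([.5134,.0338,0])+Rz.apply((.052,y,.056))]).round(1).tolist())
for e in proj(d,[(T@[.052,y,-(z+.004-T[2,3]),1])[:3] for y in(-.038,.038)]):
    print("hole exp",e.round(1))
    x,y=e.round().astype(int)
    b=d["image"][y-16:y+17,x-16:x+17].astype(int)
    for row in b[::2]: print(''.join('Y' if (p[2]-p[0]>60) else ('.' if p.max()<60 else ('#' if p.min()>110 else '-')) for p in row))
t=cap("top")
print("top", proj(t,[np.array([.5134,.0338,0])+Rz.apply((x,y,.056)) for x in(.052,-.052) for y in(.038,-.038)]).round(1).tolist())
for e in proj(t,[(T@[x,y,-.003,1])[:3] for x in(.052,-.052) for y in(-.038,.038)]):
    x,y=e.round().astype(int);print(e.round(1));b=t["image"][y-5:y+6,x-5:x+6].astype(int)
    for row in b: print(' '.join('%3d/%3d'%(p[2],p[0]) for p in row))
```

```text
[[0.9472, -0.3206, 0.0001, 0.5139], [-0.3206, -0.9472, 0.0001, 0.0334], [0.0001, -0.0001, -1.0, 0.0683], [0.0, 0.0, 0.0, 1.0]] [ 0.3 -0.9 -1.9]
thread exp [[216.1, 152.4]]
thread exp [[347.1, 152.1]]
hole exp [210.6 153.3]
#################################
#################################
############--YYYY###############
########-YYYYYYYYYYYYY###########
######--YYYYYYYYYYYYYYYY#########
#####--YYYYYYYYYYYYYYYYYYY#######
####---YYYYYYYYY--------YYY######
####---YYYYYYYY----------YY######
###----YYYYYYYY----------YYY#####
###----YYYYYYYYYY-------YYYY#####
####----YYYYYYYYYYY----YYYYY#####
#####----YYYYYYYYYYYYYYYYYY######
#######---YYYYYYYYYYYYYYYY#######
##########--YYYYYYYYYYYY#########
###############--################
#################################
#################################
hole exp [354.  153.3]
#################################
#################################
#############--YYYY--############
#########--YYYYYYYYY----#########
#######-YYYYYYYYYYYYYY-----######
######-Y-..-YYYYYYYYYY-----######
#####-.......-YYYYYYYYY-----#####
####-.........YYYYYYYYY-------###
####
[... 3598 characters left out ...]
/ 90  64/ 89  64/ 90  64/ 89  63/ 87  63/ 87  62/ 87  62/ 87  62/ 86  61/ 86  60/ 84
 64/ 90  64/ 90  64/ 90  64/ 89  64/ 88  63/ 87  62/ 87  62/ 87  61/ 85  61/ 86  61/ 84
 66/ 91  64/ 90  63/ 89  63/ 89  63/ 88  62/ 86  62/ 87  62/ 87  60/ 86  61/ 86  61/ 85
 63/ 90  64/ 90  63/ 88  63/ 89  64/ 88  62/ 87  63/ 87  61/ 86  62/ 86  62/ 86  60/ 84
 64/ 90  65/ 91  64/ 89  64/ 89  64/ 89  64/ 88  62/ 87  61/ 87  61/ 86  61/ 85  60/ 85
 64/ 90  64/ 89  64/ 90  64/ 89  64/ 89  63/ 88  62/ 87  61/ 86  61/ 86  62/ 86  61/ 85
 64/ 90  65/ 90  64/ 90  63/ 89  63/ 88  62/ 87  63/ 88  62/ 86  62/ 87  60/ 86  61/ 86
 64/ 89  64/ 90  64/ 89  64/ 89  64/ 89  64/ 88  63/ 87  62/ 87  60/ 86  61/ 86  60/ 85
```

drive_tool([
  [-0.3,-0.5,1],
  [0,0,0],
  [0,0,0],
  [0,0,0],
  [0,0,0],
  [0,0,0],
  [0,0,0],
  [0,0,0],
], fingers=[8,8,8,8,8,8,8,8], yaw=[0,0,0,0,0,0,0,0])

```text
t: 19.25
tcp_pos: [0.5137, 0.0339, 0.0672]
tool_rot: [-0.0, 0.987, -0.162, -0.0]
ft_force: [0.2, 0.2, -1.8]
finger_gap: 0.0149
finger_force: 58.7
```

Run:
```python
from h import *
s=env.sense();print(s["tcp_pos"],s["ft_force"],s["finger_force"],np.abs(s["dq"]).max())
print(env.sign_off())
```

```text
[0.51371009 0.03393923 0.06717243] [ 0.23396984  0.21303033 -1.75363557] 58.712146282196045 0.002360887352289921
the job is handed in; nothing more can be done
None
```

The job is handed in at about 19 s: the module lies released between the stops, and the cover is held level and still about 1 cm above the pillars, centred to within about 1 mm by measurement; I saw only the two far thread mouths through their holes, as the gripper hid the near two.

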